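# Weigh in a bearing block on the counting scale

### The job

Weigh in the bearing block: with the scale's pan still empty, press the big round key fully home, then the wide bar key, letting each key spring back before the next. Then lower the block gently onto the middle of the pan, standing upright on its foot, and let go; only then press the square key fully home, and last push the tally counter's plunger down to its stop. Do not press the three small round keys, leave the other things on the bench as they are, and press nothing but the square key and the plunger once the block is on the scale.

Things in the scene. Friction and masses are not known exactly. Their poses are not given: they have to be found in the camera images.
- scale: white bench counting scale, fixed, 270 (its x) x 200 (its y) mm, top of the housing 50 mm high; origin on the table under its centre, x axis from the keypad edge towards the pan. The keypad (two rows of three keys, 46 mm apart along y, rows 43 mm apart, 62 and 105 mm on the -x side of the centre) is towards the robot; which key is in which place varies
- pan_center (a point): centre of the top face of the scale's flat steel pan, 140 (x) x 180 (y) mm, 62 mm above the table; axes as the scale's
- round_key_top (a point): big round key, 28 mm across; top face, all six keys alike white plastic on equal grey 37 x 42 mm bezels, flat tops level with one another 13 mm above the panel; origin at the centre of the top face, 63 mm above the table when up
- round_key (a joint): travel of the big round key: 0 m up, 0.006 m fully home (spring, about 1.5 N to start and 5 N at the bottom)
- bar_key_top (a point): wide bar key, 14 mm (scale x) x 34 mm (scale y); top face, all six keys alike white plastic on equal grey 37 x 42 mm bezels, flat tops level with one another 13 mm above the panel; origin at the centre of the top face, 63 mm above the table when up
- bar_key (a joint): travel of the wide bar key: 0 m up, 0.006 m fully home (spring, about 1.5 N to start and 5 N at the bottom)
- square_key_top (a point): square key, 19 x 19 mm; top face, all six keys alike white plastic on equal grey 37 x 42 mm bezels, flat tops level with one another 13 mm above the panel; origin at the centre of the top face, 63 mm above the table when up
- square_key (a joint): travel of the square key: 0 m up, 0.006 m fully home (spring, about 1.5 N to start and 5 N at the bottom)
- small_key1_top (a point): small round key, 14 mm across, not to be pressed; top face, all six keys alike white plastic on equal grey 37 x 42 mm bezels, flat tops level with one another 13 mm above the panel; origin at the centre of the top face, 63 mm above the table when up
- small_key1 (a joint): travel of the small round key: 0 m up, 0.006 m fully home (spring, about 1.5 N to start and 5 N at the bottom)
- small_key2_top (a point): small round key, 14 mm across, not to be pressed; top face, all six keys alike white plastic on equal grey 37 x 42 mm bezels, flat tops level with one another 13 mm above the panel; origin at the centre of the top face, 63 mm above the table when up
- small_key2 (a joint): travel of the small round key: 0 m up, 0.006 m fully home (spring, about 1.5 N to start and 5 N at the bottom)
- small_key3_top (a point): small round key, 14 mm across, not to be pressed; top face, all six keys alike white plastic on equal grey 37 x 42 mm bezels, flat tops level with one another 13 mm above the panel; origin at the centre of the top face, 63 mm above the table when up
- small_key3 (a joint): travel of the small round key: 0 m up, 0.006 m fully home (spring, about 1.5 N to start and 5 N at the bottom)
- plunger_top (a point): centre of the top of the tally counter's plunger: a steel round head 26 mm across and 8 mm thick on a thin stem, 61 mm above the table when up, over a steel drum 56 mm across (34 mm high, collar to 40 mm) on a 66 mm square plate fixed to the bench
- plunger (a joint): travel of the plunger: 0 m up, 0.012 m at its stop (spring, about 2 N to start and 7.5 N at the stop)
- block: loose aluminium bearing block, about 0.3 kg: foot 34 (x) x 84 (y) x 12 mm, on it a body 26 (x) x 46 (y) mm up to 50 mm high with a dark bore along x; origin at the centre of its underside, z up. Grip it across its x width of 26 mm
- wood_disc: wooden disc, 68 mm across, 55 mm high, loose; origin under its centre (bystander, beside one end of the block)
- jar: glass jar with a steel cap, 56 mm across, 85 mm high, loose; origin under its centre (bystander, beside the other end of the block)
- can: tall spray can, 52 mm across, 180 mm high, loose; origin under its centre (bystander, close beside the tally counter)
- offcut: squared timber offcut standing on end, 44 x 44 mm, 140 mm high, loose; origin under its centre (bystander, close beside the tally counter, about a quarter turn round from the can)
Things that resemble listed ones, but are neither listed nor needed, are in the scene too. Of the things that look like the block, take the one that is farthest to the robot's right at the start. What is shaped like the part that bears plunger_top but orange is not meant.

How it is judged (in metres and radians):
On the way, in this order (a step that is already met when the one before it is completed fails the run):
1. the big round key is pressed home with the pan empty (value of joint round_key above 0.0045 m and value of joint each of bar_key, square_key below 0.002 m and (horizontal distance between block and pan_center above 0.05 m or z of block in the frame of pan_center above 0.02 m)).
2. the wide bar key is pressed home, the others up, with the pan empty (value of joint bar_key above 0.0045 m and value of joint each of round_key, square_key below 0.002 m and (horizontal distance between block and pan_center above 0.05 m or z of block in the frame of pan_center above 0.02 m)).
3. the block is lowered by the gripper, not dropped, to within 12 mm of the middle of the pan (horizontal distance between block and pan_center below 0.035 m and z of block in the frame of pan_center between -0.005 and 0.012 m and contact force between the fingers and block above 0.5 N and linear speed of block below 0.3 m/s).
4. the block stands upright on the pan, let go and at rest (horizontal distance between block and pan_center below 0.035 m and angle between block's own z axis and vertical below 0.1 rad and z of block in the frame of pan_center between -0.005 and 0.005 m and contact force between the fingers and block below 0.1 N and linear speed of block below 0.02 m/s), for 0.2 s.
5. the square key is pressed home, the other keys up, with the block on the pan (value of joint square_key above 0.0045 m and value of joint each of round_key, bar_key below 0.002 m and horizontal distance between block and pan_center below 0.035 m and angle between block's own z axis and vertical below 0.1 rad and z of block in the frame of pan_center between -0.005 and 0.005 m).
6. the plunger is pushed down to its stop, the keys up, with the block on the pan (value of joint plunger above 0.0105 m and value of joint each of round_key, bar_key, square_key below 0.002 m and horizontal distance between block and pan_center below 0.035 m and angle between block's own z axis and vertical below 0.1 rad and z of block in the frame of pan_center between -0.005 and 0.005 m).
At the end, for the whole second after the job is handed in: the block stands upright (within 0.1 rad) and at rest on the scale's pan, its centre within 35 mm of the pan's centre; the three keys and the plunger are back up (horizontal distance between block and pan_center below 0.035 m and angle between block's own z axis and vertical below 0.1 rad and z of block in the frame of pan_center between -0.005 and 0.005 m and contact force between block and scale above 0.5 N and linear speed of block below 0.02 m/s and value of joint each of round_key, bar_key, square_key below 0.002 m and value of joint plunger below 0.003 m); the robot touches nothing.
It fails at once if a small round key is pressed more than 3 mm (value of joint any of small_key1, small_key2, small_key3 above 0.003 m).
It fails at once if the round or bar key is pressed while the block is on the scale (contact force between block and scale above 0.5 N and value of joint any of round_key, bar_key above 0.003 m).
It fails at once if the square key or the plunger is pressed while the block is not on the pan ((horizontal distance between block and pan_center above 0.05 m or z of block in the frame of pan_center above 0.02 m) and (value of joint square_key above 0.003 m or value of joint plunger above 0.006 m)).
It fails at once if the wooden disc, jar, spray can or wood offcut is shifted by more than 20 mm or tipped (distance of any of wood_disc, jar, can, offcut from where it was at the start of the episode above 0.02 m or angle between any of wood_disc, jar, can, offcut's own z axis and vertical above 0.3 rad).
It also fails if it takes over 66 s, if anything falls off the work surface, if the arm or the gripper's body presses on something with over 40 N, if the wrist force passes 120 N, or if a joint passes its speed limit or range.

### The arm

A 6-joint arm with a two-finger parallel gripper is mounted at the origin on the work surface. World frame = base frame: x ahead of the robot, y to its left, z up, the work surface at z = 0. Lengths are in m, angles in degrees, forces in N, time in s.
With the tool pointing down it reaches from about 0.375 to 0.975 m from the base axis. Payload 3.8 kg.
Tool frame: the origin (TCP) lies between the finger pads; the fingertips stand env.nose_length ahead of it and the grasp point (between the pads) lies 2 mm behind it (env.nose_length is the distance from the TCP to the fingertips, in m); z points along the fingers, y is the line along which they close (so a half turn about z gives the same grasp; the last joint's range is limited). The gripper opens to 85 mm and grips with 20 to 120 N. Pads are 22 mm wide; open, the fingers measure 114 mm over their backs; the gripper's body (76 mm by 85 mm) begins 54 mm behind the grasp point. The pads swing forward as they close: fully open they stand 13 mm farther back than shut.
Start: joints at [-71.786, 15.12, 91.902, -0, 72.978, -2.114], TCP at [0.234, -0.633, 0.248] pointing down, gripper open.
Joint ranges: [-150.88, 150.88], [-54.13, 125.18], [17.81, 147.31], [-75.09, 255.09], [0, 152.58], [-146.25, 146.25]. Speed limits (degrees/s): [147.25, 147.25, 180, 180, 180, 180].

### API

Orientations are given as a 3x3 rotation matrix whose columns are the frame's x, y, z axes.
In Python, from plant import env, kinematics, read_camera, calibration, finish_job gives the robot as it stands. Calls block until the motion is done:
- env.goto(position, orientation): joint-space move of the TCP to a pose.
- env.move_l(position, rot=None, feed=0.15): straight line of the TCP; rot=None keeps the orientation; feed is the mean speed in m/s.
- env.goto_joints(angles): joint-space move.
- env.command_gripper(opening, newtons=None): finger opening in m; newtons is the grip in N (None keeps the last); returns when the fingers have stopped.
- env.wait(seconds).
- kinematics.solve_ik(position, orientation): joint angles nearest the present ones, or None.
- read_camera(name): name is "scene" or "top" or "wrist"; returns the picture (384x512x3 uint8, red, green, blue); there is no depth.
- calibration(name): a dict with "fx", "fy", "cx", "cy" (pixels), "xyz" and "orientation" of the camera in the world. Camera axes: x right, y down, z forward; pixel columns grow to the right and rows downward; lengths in m; the calibration is good to about 2 mm. A picture is of the moment at which its call begins: read the wrist's pose just before it. calibration takes no time and is no camera call; for the wrist camera it gives the pose at the moment of the call.
A pose or a line that the arm cannot do raises env.IKError and nothing moves.
- finish_job(): hands the job in; it is judged then, once.
Readings, each from a call of its own:
- env.get_t(): time.
- env.get_joint_pos(): joint angles.
- env.get_qd(): joint speeds.
- env.get_tau(): joint torques, N m.
- env.get_tcp_pos(): TCP position.
- env.get_tool_rot(): TCP orientation.
- env.get_ft_force(): force on the tool from outside, world axes, zero at the start.
- env.get_wrist_torque(): the same for the moment, N m.
- env.get_finger_gap(): finger opening in m.
- env.get_grasp_force(): force on a finger pad.
Only numpy, scipy, OpenCV 4.12 (cv2) and the standard library are available. Lean on these libraries where they do the work, as an engineer would, in place of code of your own. Each camera call takes 0.05 s, during which the arm holds its last target. There are 200 camera calls.

## Working session

There is one attempt and no reset: what is moved stays moved. The work goes in short steps, each a Python script; the robot and the scene stay as the last script left them, time stands still between calls to the robot, and variables do not carry over. Pictures are saved under pics/ and viewed, at most 10 in all, crops included, and the job is handed in when it is done.

```bash
ls; mkdir -p pics; python3 - <<'E'
from plant import env,read_camera,calibration
import cv2
for n in("scene","top"):
    im=read_camera(n); cv2.imwrite(f"pics/{n}.png",im[:,:,::-1]); print(n,calibration(n))
print(env.nose_length,env.get_t())
E
```

```text
pics
scene {'fx': 357.08537846595175, 'fy': 357.08537846595175, 'cx': 252.5405037303022, 'cy': 191.27505624977178, 'xyz': array([0.98521346, 0.53510426, 0.73372573]), 'orientation': array([[-0.74044423,  0.43995407, -0.50811687],
       [ 0.67195411,  0.50124477, -0.54518927],
       [ 0.01483269, -0.74511348, -0.66677275]])}
top {'fx': 415.491803041275, 'fy': 415.491803041275, 'cx': 250.6660938491441, 'cy': 194.68473661070024, 'xyz': array([ 0.26216861, -0.02352669,  1.08028856]), 'orientation': array([[ 0.15342756, -0.9633354 ,  0.22010201],
       [-0.98814652, -0.15073005,  0.02910162],
       [ 0.00514137, -0.22195803, -0.97504267]])}
0.017 0.1
```

View pics/top.png

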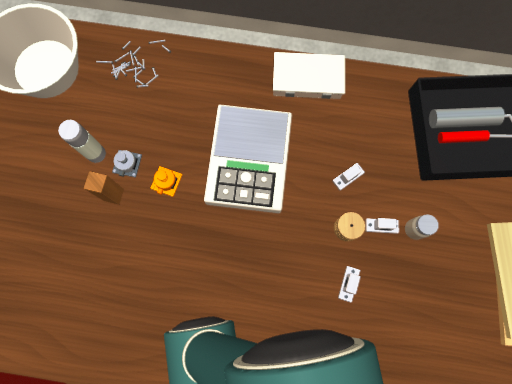

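View pics/scene.png

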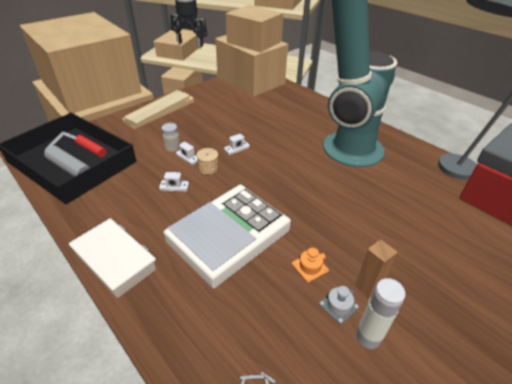

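The top view shows the target block at (382,226), the rightmost of three, between the wooden disc (351,226) and the jar (422,226). The scale is at about (250,158), with the keypad at (246,186). The steel counter is at (126,160), the can at (82,140) and the offcut at (97,183). The orange counter is at (166,181).

```bash
cat > h.py <<'E'
from plant import env,kinematics,read_camera,calibration,finish_job
import numpy as np, cv2
def ray(c,p):
    d=np.array([(p[0]-c['cx'])/c['fx'],(p[1]-c['cy'])/c['fy'],1.]);d=c['orientation']@d
    return c['xyz'],d/np.linalg.norm(d)
def onz(c,p,z):
    o,d=ray(c,p); return o+d*(z-o[2])/d[2]
def tri(obs):
    A=np.zeros((3,3));b=np.zeros(3)
    for c,p in obs:
        o,d=ray(c,p);M=np.eye(3)-np.outer(d,d);A+=M;b+=M@o
    return np.linalg.solve(A,b)
def proj(c,X):
    q=c['orientation'].T@(np.asarray(X)-c['xyz']);return np.array([c['fx']*q[0]/q[2]+c['cx'],c['fy']*q[1]/q[2]+c['cy']])
def down(yaw):   # tool y axis at angle yaw(deg) from world x... tool x=(sin..)
    a=np.radians(yaw);y=np.array([np.cos(a),np.sin(a),0]);z=np.array([0,0,-1.]);return np.column_stack([np.cross(y,z),y,z])
def snap(n,w):
    c=calibration(w);im=read_camera(w)[:,:,::-1].copy();cv2.imwrite(f"pics/{n}.png",im)
    np.save(f"pics/{n}.npy",c,allow_pickle=True);return c,im
def load(n): return np.load(f"pics/{n}.npy",allow_pickle=True).item(),cv2.imread(f"pics/{n}.png")
E
python3 - <<'E'
from h import *
c=calibration("top")
for n,p,z in [("block",(382,226),.03),("disc",(351,226),.055),("jar",(425,226),.085),("pan",(252,134),.062),("keypad",(246,187),.063),("cnt",(124,160),.061),("can",(72,131),.18),("off",(96,182),.14),("orange",(166,178),.06)]: print(n,onz(c,p,z).round(3))
R=env.get_tool_rot();w=calibration("wrist");print(R.round(3));print(R.T@(w['xyz']-env.get_tcp_pos()),(R.T@w['orientation']).round(3),w['fx'],w['cx'],w['cy'])
E
```

```text
block [ 0.47  -0.336  0.03 ]
disc [ 0.453 -0.252  0.055]
jar [ 0.475 -0.423  0.085]
pan [0.652 0.028 0.062]
keypad [0.51  0.022 0.063]
cnt [0.532 0.341 0.061]
can [0.55  0.432 0.18 ]
off [0.449 0.366 0.14 ]
orange [0.502 0.226 0.06 ]
[[ 0.938  0.347 -0.001]
 [ 0.347 -0.938  0.002]
 [ 0.    -0.002 -1.   ]]
[ 0.08145002  0.00038008 -0.12519341] [[ 0.001 -0.948 -0.318]
 [ 1.     0.001  0.   ]
 [-0.    -0.318  0.948]] 300.81389746876914 258.88768641911133 193.8695827587684
```

```bash
python3 - <<'E'
from h import *
for n,p,yaw in [("bA",(.47,-.38,.22),-90),("bB",(.47,-.29,.22),-90),("sA",(.56,-.03,.22),-90),("sB",(.56,.07,.22),-90),("cA",(.53,.30,.27),-90),("cB",(.53,.22,.27),-90)]:
    env.goto(np.array(p),down(yaw)); env.wait(.2); snap(n,"wrist"); print(n,env.get_t(),env.get_tcp_pos().round(4),env.get_joint_pos().round(0))
a=[cv2.imread(f"pics/{n}.png") for n in("bA","sA","cA","cB")]
m=np.vstack([np.hstack(a[:2]),np.hstack(a[2:])]);cv2.imwrite("pics/m1.png",cv2.resize(m,(800,600),interpolation=cv2.INTER_AREA))
E
```

```text
bA 1.6583 [ 0.4695 -0.3809  0.2201] [-41.   9. 103.  -0.  69.  49.]
bB 2.3583 [ 0.4701 -0.291   0.2201] [-34.   3. 109.  -0.  68.  56.]
sA 3.675 [ 0.5599 -0.0313  0.22  ] [ -6.   4. 108.  -0.  68.  84.]
sB 4.4083 [0.5601 0.0689 0.22  ] [  4.   4. 107.  -0.  68.  95.]
cA 5.6 [0.5303 0.2985 0.2696] [ 27.   7.  99.  -0.  74. 117.]
cB 6.2667 [0.53   0.2208 0.27  ] [ 20.   3. 103.   0.  73. 110.]
```

View pics/m1.png

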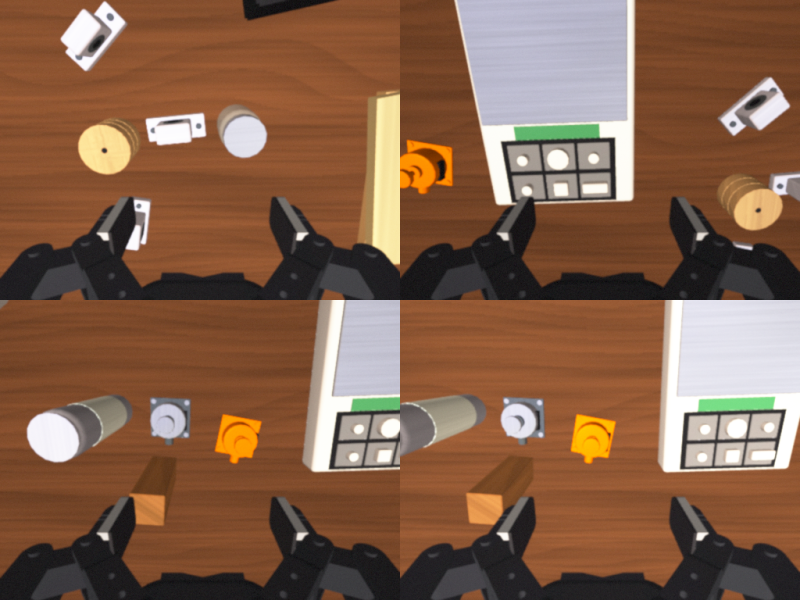

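The mosaic shows (at 0.78x scale) the block at (175,128) in bA, between disc and jar. In sA the keypad's far row is small key (521,160), big round (557,160) and small key (594,158). Its near row is small key (526,190), square (561,188) and bar (595,188). In cA the steel plunger is at (168,420), with the can to its left and the offcut below it. Next I'll zoom in for segmentation.

```bash
python3 - <<'E'
from h import *
def crop(n,x,y,w,h): return cv2.resize(load(n)[1][y:y+h,x:x+w],(400,300),interpolation=cv2.INTER_NEAREST)
m=np.vstack([np.hstack([crop("sA",120,160,200,150),crop("sB",200,160,200,150)]),np.hstack([crop("bA",160,110,120,90),crop("cA",170,110,120,90)])])
cv2.imwrite("pics/m2.png",m)
for n in("sA","sB"):
    c,im=load(n);g=im.min(2);t=(g>215).astype(np.uint8)
    k,l,s,ce=cv2.connectedComponentsWithStats(t)
    for i in range(1,k):
        if 40<s[i,4]<1500: print(n,s[i],ce[i].round(1),onz(c,ce[i],.063).round(4))
E
```

```text
sA [189 192  26  25 506] [201.5 204.1] [0.5363 0.0254 0.063 ]
sA [241 197  13  12 117] [247.3 202.7] [ 0.5377 -0.0204  0.063 ]
sA [150 200  13  12 116] [155.9 205.7] [0.5346 0.0713 0.063 ]
sA [478 224  34  25 301] [488.4 234.6] [ 0.5021 -0.2699  0.063 ]
sA [197 235  18  16 242] [205.4 242.4] [0.4935 0.024  0.063 ]
sA [234 236  31  11 328] [249.4 241. ] [ 0.4951 -0.022   0.063 ]
sA [156 239  12  11 102] [161.7 243.9] [0.4918 0.0698 0.063 ]
sB [501 145  11  23 133] [507.6 154.8] [ 0.586  -0.1676  0.063 ]
sB [289 192  26  25 520] [301.4 204.1] [0.5364 0.0257 0.063 ]
sB [341 197  14  12 125] [347.4 202.7] [ 0.5378 -0.0202  0.063 ]
sB [250 200  13  12 124] [255.7 205.7] [0.5347 0.0715 0.063 ]
sB [293 235  17  16 257] [300.9 242.4] [0.4936 0.0243 0.063 ]
sB [330 236  31  12 333] [345.1 241.1] [ 0.4951 -0.0217  0.063 ]
sB [251 239  13  11 107] [257.3 244. ] [0.4918 0.07   0.063 ]
sB [497 315  15  15 125] [505.1 321.1] [ 0.3921 -0.2156  0.063 ]
```

View pics/m2.png

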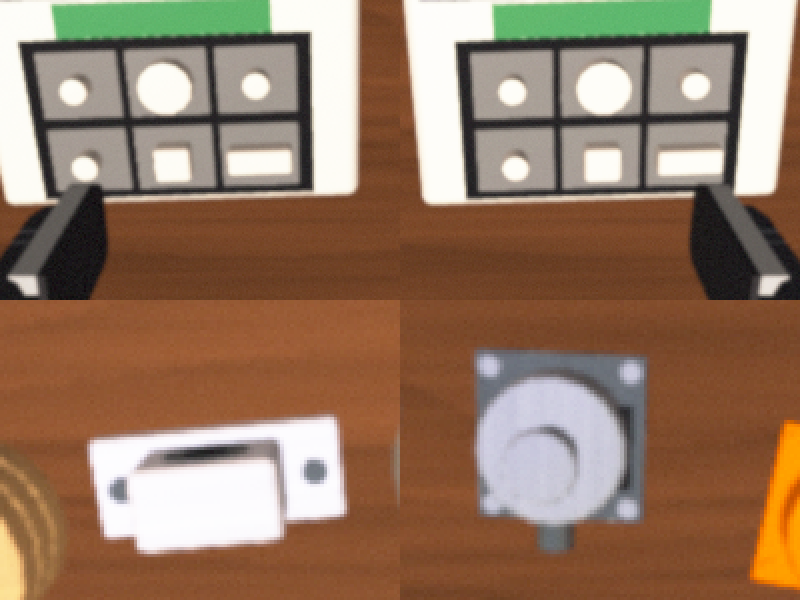

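The crops show clean key tops. The bar is at right-near, the square at middle-near and the round at middle-far. Key centres from both views agree to 0.3 mm at z=63 mm, with spacings of 46 and 43 mm, so I'll press the round key and then the bar key.

```bash
cat >> h.py <<'E'
def press(xy,ztop,travel,yaw,fstop,via=.15):
    R=down(yaw);zc=ztop+env.nose_length
    env.goto(np.array([*xy,via]),R); env.move_l(np.array([*xy,zc+.006]),feed=.15); env.wait(.2)
    f0=env.get_ft_force()[2];log=[]
    for d in np.arange(0,travel+.0045,.001):
        env.move_l(np.array([*xy,zc-d]),feed=.03);env.wait(.05)
        f=env.get_ft_force()[2]-f0;log.append((round(zc-env.get_tcp_pos()[2],4),round(f,1)))
        if f>fstop: break
    env.move_l(np.array([*xy,via]),feed=.15);print(log,env.get_t())
E
python3 - <<'E'
from h import *
env.command_gripper(0.0,20);print(env.get_finger_gap())
Y=-88.05
press((.5363,.0255),.063,.006,Y,9,.12)
press((.4951,-.0219),.063,.006,Y,9,.14)
for n,p in [("pA",(.575,-.0,.22)),("pB",(.575,.06,.22)),("kA",(.389,-.336,.2)),("kB",(.389,-.28,.2))]:
    env.goto(np.array(p),down(-90));env.wait(.2);snap(n,"wrist")
print(env.get_t())
m=np.vstack([np.hstack([load("pA")[1],load("pB")[1]]),np.hstack([load("kA")[1],load("kB")[1]])]);cv2.imwrite("pics/m3.png",cv2.resize(m,(800,600),interpolation=cv2.INTER_AREA))
E
```

```text
-4.150786566018816e-05
[(np.float64(-0.0001), np.float64(-0.4)), (np.float64(0.0009), np.float64(1.7)), (np.float64(0.0019), np.float64(2.6)), (np.float64(0.0029), np.float64(2.8)), (np.float64(0.0039), np.float64(3.5)), (np.float64(0.0049), np.float64(4.3)), (np.float64(0.0059), np.float64(3.8)), (np.float64(0.006), np.float64(9.9))] 11.5417
[(np.float64(-0.0), np.float64(-0.6)), (np.float64(0.0009), np.float64(0.8)), (np.float64(0.0019), np.float64(1.7)), (np.float64(0.003), np.float64(2.1)), (np.float64(0.0039), np.float64(2.1)), (np.float64(0.0049), np.float64(2.9)), (np.float64(0.0059), np.float64(4.2)), (np.float64(0.0061), np.float64(10.4))] 15.7167
19.5417
```

View pics/m3.png

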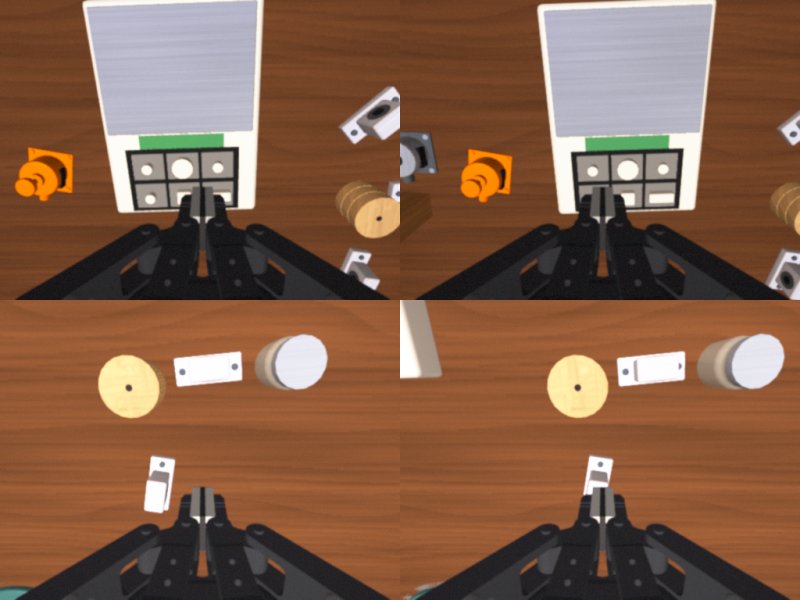

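The presses reached the 6 mm stop. Picture m3 shows the whole pan in pA and pB, and kA looks straight down on the block at (208,369) between disc and jar. Now I'll measure the pan, block and plunger.

```bash
python3 - <<'E'
from h import *
def quad(m):
    cs=cv2.findContours(m,cv2.RETR_EXTERNAL,cv2.CHAIN_APPROX_NONE)[0];k=max(cs,key=cv2.contourArea)
    h=cv2.convexHull(k)
    for e in np.arange(2,15,.5):
        q=cv2.approxPolyDP(h,e,True)[:,0]
        if len(q)==4: break
    # refine: fit lines to contour pts near each side
    P=k[:,0].astype(float);L=[]
    for i in range(4):
        a,b=q[i].astype(float),q[(i+1)%4].astype(float);u=(b-a)/np.linalg.norm(b-a);t=(P-a)@u;dd=abs((P-a)@[-u[1],u[0]])
        s=P[(dd<2.5)&(t>.15*np.linalg.norm(b-a))&(t<.85*np.linalg.norm(b-a))]
        v=cv2.fitLine(s.astype(np.float32),cv2.DIST_HUBER,0,.01,.01).ravel();L.append(np.cross([v[2],v[3],1],[v[2]+v[0],v[3]+v[1],1]))
    o=[]
    for i in range(4):
        x=np.cross(L[i-1],L[i]);o.append(x[:2]/x[2])
    return np.array(o)
def rep(name,views,maskf,z):
    Q=[]
    for n in views:
        c,im=load(n);q=quad(maskf(n,im));q=q[np.argsort(np.arctan2(*(q-q.mean(0)).T[::-1]))];Q.append((c,q))
        W=np.array([onz(c,p,z) for p in q]);print(name,n,q.round(1).tolist(),"ctr",W.mean(0).round(4),"sides",[round(np.linalg.norm(W[i]-W[i-1]),4) for i in range(4)],"ang",[round(np.degrees(np.arctan2(*(W[i]-W[i-1])[[1,0]])),1) for i in range(4)])
    for i in range(4): print("  tri",tri([(c,q[i]) for c,q in Q]).round(4))
def pan(n,im):
    i=cv2.medianBlur(im,5).astype(int);m=((i[:,:,0]-i[:,:,2]>8)&(i.min(2)>120)).astype(np.uint8);m[:, :100]=0;m[:,400:]=0;m[190:]=0;return cv2.morphologyEx(m,cv2.MORPH_OPEN,np.ones((5,5)))
def blk(n,im):
    m=(im.min(2)>150).astype(np.uint8);k,l,s,ce=cv2.connectedComponentsWithStats(m)
    i=l[{"kA":87,"kB":90}[n],{"kA":266,"kB":320}[n]];return (l==i).astype(np.uint8)
rep("pan",("pA","pB"),pan,.062);rep("blk",("kA","kB"),blk,.012)
for n,p,r,k0 in [("sA",None,None,None)]: pass
# can top/offcut/plunger circle in cA,cB : crop coords
v=cv2.vconcat([cv2.resize(load(n)[1][100:170,x:x+93],(800,600),interpolation=cv2.INTER_CUBIC)[:600] for n,x in[("cA",170)]])
c,im=load("kA");a=cv2.resize(im[60:120,220:320],(800,480),interpolation=cv2.INTER_CUBIC)
cv2.imwrite("pics/m4.png",np.vstack([cv2.resize(a,(400,240)),cv2.resize(v,(400,300))]))
E
```

```text
pan pA [[111.4, 9.3], [328.0, 1.6], [321.7, 165.6], [138.9, 171.6]] ctr [0.6529 0.0291 0.062 ] sides [np.float64(0.1362), np.float64(0.1759), np.float64(0.1357), np.float64(0.1751)] ang [np.float64(2.1), np.float64(-88.2), np.float64(-178.3), np.float64(92.0)]
pan pB [[184.8, 14.4], [397.9, 6.6], [381.8, 167.7], [200.8, 173.4]] ctr [0.6531 0.0297 0.062 ] sides [np.float64(0.1356), np.float64(0.1754), np.float64(0.1356), np.float64(0.1749)] ang [np.float64(2.1), np.float64(-88.2), np.float64(-178.2), np.float64(91.8)]
  tri [0.7185 0.1202 0.0598]
  tri [ 0.7247 -0.0574  0.0575]
  tri [ 0.5872 -0.0614  0.0586]
  tri [0.5816 0.1153 0.0596]
blk kA [[222.0, 74.6], [307.5, 65.8], [309.6, 101.9], [226.5, 110.2]] ctr [ 0.4756 -0.343   0.012 ] sides [np.float64(0.0335), np.float64(0.0829), np.float64(0.0334), np.float64(0.0834)] ang [np.float64(5.7), np.float64(-84.4), np.float64(-173.4), np.float64(95.6)]
blk kB [[277.5, 74.4], [364.0, 65.4], [364.0, 101.5], [279.9, 110.0]] ctr [ 0.4757 -0.3427  0.012 ] sides [np.float64(0.0335), np.float64(0.0835), np.float64(0.0334), np.float64(0.0841)] ang [np.float64(5.3), np.float64(-84.5), np.float64(-173.7), np.float64(95.6)]
  tri [ 0.4884 -0.2996  0.0089]
  tri [ 0.4963 -0.3824  0.0123]
  tri [ 0.4631 -0.3864  0.0113]
  tri [ 0.4547 -0.3028  0.0074]
```

View pics/m4.png

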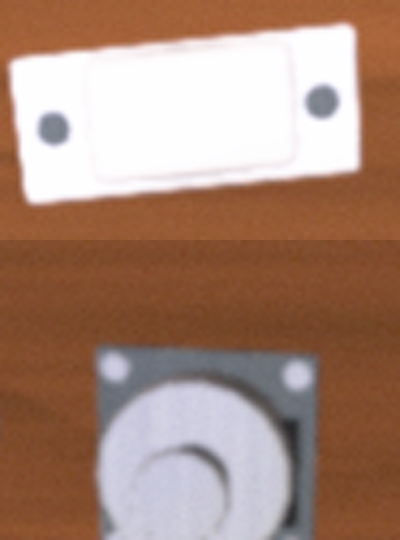

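The crop confirms the block's body sits centred on its foot, and below it the plunger head and drum are visible. The block is at (0.4757, -0.3428) with its x axis at 5.6°. The pan centre is (0.653, 0.0294), which agrees with the keypad geometry. Sizes and heights match the text. Next I grasp.

```bash
python3 - <<'E'
from h import *
b=(.4757,-.3428);R=down(5.6)
env.command_gripper(.055,40)
env.goto(np.array([*b,.18]),R);env.move_l(np.array([*b,.08]));env.move_l(np.array([*b,.036]),feed=.08);env.wait(.1)
print(env.get_tcp_pos(),env.get_ft_force().round(1))
env.command_gripper(0.0,40);print(env.get_finger_gap(),env.get_grasp_force(),env.get_tcp_pos().round(4))
f0=env.get_ft_force();env.move_l(np.array([*b,.2]));env.wait(.2);print(env.get_ft_force()-f0,env.get_finger_gap(),env.get_t())
env.goto(np.array([.653,.0294,.2]),down(2.0));env.wait(.2)
snap("h1","wrist");cv2.imwrite("pics/h1v.png",load("h1")[1]);print(env.get_t())
E
```

```text
[ 0.47614154 -0.34314248  0.03646312] [-0.5  0.3 -0.9]
0.02526809549531537 40.433396100997925 [ 0.476  -0.3431  0.0367]
[ 0.78072273 -0.10544908 -5.89640654] 0.02531910951546047 25.0
26.775
```

View pics/h1v.png

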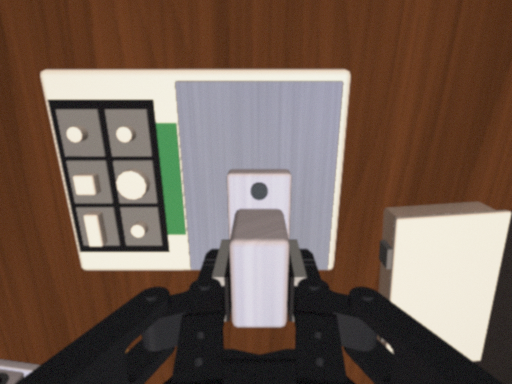

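The block hangs upright in the fingers, centred at about column 259, over the pan. Now I lower it with force sensing.

```bash
python3 - <<'E'
from h import *
x,y=.653,.0294
env.move_l(np.array([x,y,.106]),feed=.12);env.wait(.3);f0=env.get_ft_force()[2];log=[]
z=.103
while z>.0935:
    env.move_l(np.array([x,y,z]),feed=.03);env.wait(.08);f=env.get_ft_force()[2]-f0;log.append((round(z,4),round(float(f),1)))
    if f>2.2: break
    z-=.0007
print(log,env.get_grasp_force(),env.get_tcp_pos().round(4));env.wait(.15)
env.command_gripper(.055,20);env.wait(.2);print(env.get_finger_gap(),env.get_grasp_force())
env.move_l(np.array([x,y,.17]),feed=.15)
env.command_gripper(0,20)
for n,p in [("r1",(.57,.03,.22)),("qA",(.451,.32,.28)),("qB",(.451,.25,.28))]:
    env.goto(np.array(p),down(-90));env.wait(.2);snap(n,"wrist")
print(env.get_t())
m=np.hstack([load("r1")[1],load("qA")[1]]);cv2.imwrite("pics/m5.png",cv2.resize(m,(800,300),interpolation=cv2.INTER_AREA))
E
```

```text
[(0.103, -0.5), (0.1023, 0.1), (0.1016, -1.0), (0.1009, -0.7), (0.1002, 0.1), (0.0995, -0.2), (0.0988, -0.7), (0.0981, 6.1)] 40.18966734409332 [0.653  0.0294 0.0987]
0.05484719321251152 0.0
36.4
```

View pics/m5.png

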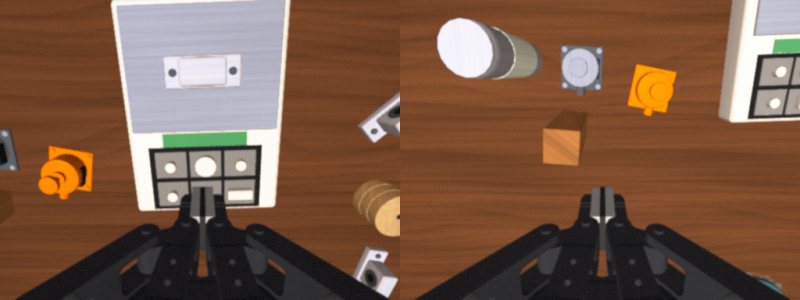

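The block is released and upright in mid-pan (202,71 in the mosaic). In qA the counter is at (581,68), the can at (467,47) and the offcut at (565,145), both clear of it. Next I press the square key and localise the plunger more closely.

```bash
python3 - <<'E'
from h import *
c,_=load("r1");print("block",onz(c,(202.5/.78125,71/.78125),.112).round(3))
press((.4936,.0242),.063,.006,-88.05,9,.14)
for n in("qA","qB"):
    c,im=load(n);p=proj(c,(.532,.341,.061)).round().astype(int);print(n,p)
    g=cv2.cvtColor(im,cv2.COLOR_BGR2GRAY);s=im[p[1]-40:p[1]+40,p[0]-40:p[0]+40];G=cv2.resize(cv2.cvtColor(s,cv2.COLOR_BGR2GRAY),None,fx=4,fy=4,interpolation=cv2.INTER_CUBIC)
    pr=c['fx']*.013/(c['xyz'][2]-.061)*4
    for nm,r in(("head",pr),("drum",c['fx']*.028/(c['xyz'][2]-.034)*4)):
        h=cv2.HoughCircles(G,cv2.HOUGH_GRADIENT,1,10,param1=60,param2=12,minRadius=int(r*.85),maxRadius=int(r*1.15))
        if h is not None:
            for q in h[0][:3]:
                px=q[:2]/4+p-40;print(nm,r.round(1),q,px,onz(c,px,.061 if nm=="head" else .034).round(4))
    cv2.imwrite(f"pics/z{n}.png",cv2.resize(s,(400,400),interpolation=cv2.INTER_CUBIC))
cv2.imwrite("pics/m6.png",np.hstack([cv2.imread("pics/zqA.png"),cv2.imread("pics/zqB.png")]))
E
```

```text
block [0.653 0.029 0.112]
[(np.float64(-0.0001), np.float64(0.2)), (np.float64(0.0009), np.float64(1.5)), (np.float64(0.0019), np.float64(1.6)), (np.float64(0.0029), np.float64(2.6)), (np.float64(0.0039), np.float64(2.3)), (np.float64(0.0049), np.float64(3.9)), (np.float64(0.006), np.float64(4.8)), (np.float64(0.0061), np.float64(10.9))] 41.2583
qA [238  94]
head 45.5 [133.5 183.5  46.4] [231.375  99.875] [0.5261 0.3481 0.061 ]
head 45.5 [ 79.5 126.5  45.5] [217.875  85.625] [0.5408 0.3622 0.061 ]
head 45.5 [ 84.5 108.5  43.6] [219.125  81.125] [0.5453 0.3606 0.061 ]
drum 90.9 [129.5 130.5  95.7] [230.375  86.625] [0.5403 0.3512 0.034 ]
drum 90.9 [140.5 127.5 103.4] [233.125  85.875] [0.5411 0.3479 0.034 ]
drum 90.9 [119.5 131.5 102.3] [227.875  86.875] [0.54   0.3541 0.034 ]
qB [175  94]
head 45.4 [142.5 132.5  39.5] [170.625  87.125] [0.5388 0.3454 0.061 ]
head 45.4 [125.5 131.5  43.4] [166.375  86.875] [0.5391 0.35   0.061 ]
head 45.4 [194.5 128.5  47.9] [183.625  86.125] [0.5398 0.3313 0.061 ]
drum 90.7 [154.5 129.5  96.8] [173.625  86.375] [0.5401 0.3493 0.034 ]
drum 90.7 [144.5 120.5  90.2] [171.125  84.125] [0.5426 0.352  0.034 ]
drum 90.7 [156.5 139.5  86.9] [174.125  88.875] [0.5374 0.349  0.034 ]
```

View pics/m6.png

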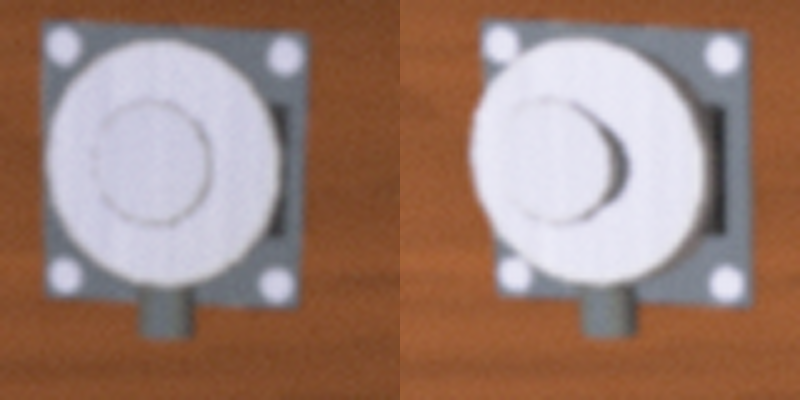

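The head centre is at about (228.4,86.4) px in qA and (165.9,86.2) px in qB, concentric with drum and plate. I'll triangulate it and check clearances before pressing.

```bash
python3 - <<'E'
from h import *
ca,_=load("qA");cb,_=load("qB")
P=tri([(ca,(228.4,86.4)),(cb,(165.9,86.2))]);print("head tri",P.round(4),onz(ca,(228.4,86.4),.061).round(4),onz(cb,(165.9,86.2),.061).round(4),"plate",onz(ca,(232.5,87.2),.006).round(4),"drum",onz(ca,(198+164/5,54+163/5),.034).round(4))
print("can",onz(ca,(85.8,60),.18).round(3),"off",onz(ca,((561-400)*1.28,147*1.28),.14).round(3))
R=down(172);h=(onz(ca,(228.4,86.4),.061)[:2]+onz(cb,(165.9,86.2),.061)[:2])/2
env.move_l(np.array([.4936,.0242,.3]));print(kinematics.solve_ik(np.array([*h,.3]),R),kinematics.solve_ik(np.array([*h,.065]),R),h)
E
```

```text
head tri [0.5399 0.3511 0.0585] [0.54   0.3509 0.061 ] [0.5397 0.3504 0.061 ] plate [0.5401 0.351  0.006 ] drum [0.5403 0.3507 0.034 ]
can [0.555 0.437 0.18 ] off [0.45  0.367 0.14 ]
[ 3.07869486e+01  1.02406194e+01  9.23660994e+01 -2.54444375e-14
  7.73932812e+01 -1.41213051e+02] [ 3.07869486e+01  2.12485815e+01  1.04670761e+02 -2.54444375e-14
  5.40806577e+01 -1.41213051e+02] [0.53987198 0.35064624]
```

```bash
python3 - <<'E'
from h import *
press((.540,.3507),.061,.012,172,13,.30)
c,im=snap("end","top")
cv2.imwrite("pics/endv.png",cv2.resize(im[60:300,20:460],(800,436)))
E
```

```text
[(np.float64(-0.0001), np.float64(1.3)), (np.float64(0.0009), np.float64(2.1)), (np.float64(0.0019), np.float64(1.8)), (np.float64(0.0029), np.float64(2.6)), (np.float64(0.004), np.float64(2.9)), (np.float64(0.0049), np.float64(3.2)), (np.float64(0.0059), np.float64(3.1)), (np.float64(0.0069), np.float64(4.3)), (np.float64(0.0079), np.float64(5.6)), (np.float64(0.0088), np.float64(4.7)), (np.float64(0.0097), np.float64(5.4)), (np.float64(0.0106), np.float64(4.7)), (np.float64(0.0116), np.float64(5.7)), (np.float64(0.012), np.float64(9.1)), (np.float64(0.012), np.float64(12.5)), (np.float64(0.0121), np.float64(18.7))] 54.2333
```

View pics/endv.png

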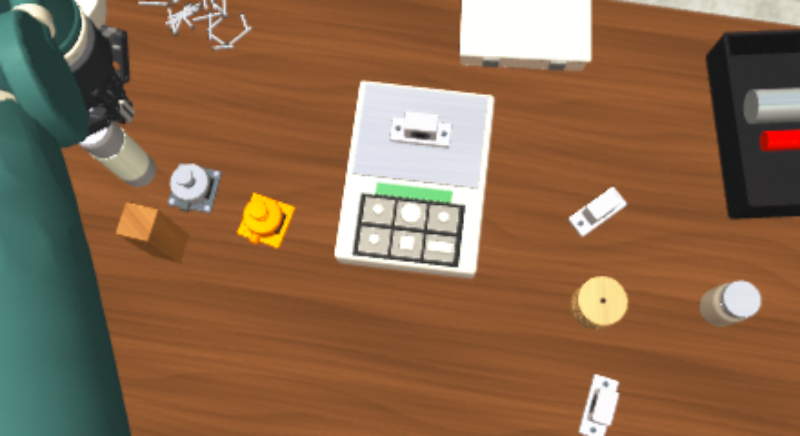

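The block stands upright on the pan (421,128). The can, offcut, disc and jar are in place, and the arm is clear of everything. Handing in.

```bash
python3 -c "
from h import *
print(finish_job())"
```

```text
the job is handed in; nothing more can be done
None
```

I handed the job in at about 54 s of the 66 s allowed, all six steps done in order: each key and the plunger was felt reaching its stop, and the block stands upright at the pan's centre; no verdict was returned.

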